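# Load the sample carrier under the bar light and lock it in

## Robot

A 6-joint arm with a two-finger parallel gripper is mounted at the origin on the work surface. World frame = base frame: x ahead of the robot, y to its left, z up, the work surface at z = 0. Lengths are in m, angles in rad, forces in N, time in s.
With the tool pointing down it reaches from about 0.375 to 0.9 m from the base axis. Payload 3.1 kg.
Tool frame: the origin (TCP) lies on the centre line of the jaws, within the pads' length; the fingertips stand 17 mm ahead of it and the grasp point (between the pads) lies 2 mm behind it; y points along the fingers, z is the direction in which the jaws open and shut, and the axes are right-handed (so a half turn about y gives the same grasp; the last joint's range is limited). The gripper opens to 85 mm and grips with 20 to 120 N. Pads are 22 mm wide; open, the fingers measure 114 mm over their backs; the gripper's body (76 mm by 85 mm) begins 54 mm behind the grasp point. The pads swing forward as they close: fully open they stand 13 mm farther back than shut.
Start: joints at [-0.178, 0.527, 1.433, -0, 1.181, -0.178], TCP at [0.625, 0, 0.224] pointing down, gripper open.
Joint ranges: [-3.08, 3.08], [-0.75, 2.2], [0.22, 2.44], [-1.43, 4.57], [0, 2.65], [-2.85, 2.85]. Speed limits (rad/s): [2.79, 2.79, 3.14, 3.14, 3.14, 3.14].

## Interface

Orientations are given as a unit quaternion [x, y, z, w].
In Python, from station import manip gives the robot as it stands.
- The arm moves only by the shell command python3 -m handwheel 'ROWS' [FORCE]. ROWS is JSON, one flat list of numbers, 7 for each row, row after row: the shift along the tool's x, y, z in cm, then the turn, a rotation vector about the tool's x, y, z in rad, then the finger opening in cm, from 0 to 8.54. A call has 1 to 10 rows; each row is the pose to reach, as a shift and turn from the pose commanded when the call began, along the tool's axes at that moment; what a row does not reach only later rows make up. A row lasts 1/12 s, in which the tool goes at most 41.7 mm and 7.16 degrees, less where a joint would pass 70% of its speed; a pose out of reach is approached as far as the arm can. A call with a gripper value outside its range is refused whole. The fingers move at their own pace and stop on an object; FORCE is the grip in N (left out, the last holds). Time passes only in rows, so rows that repeat a pose let the fingers close. It gives the time, the measured TCP pose, the force and the opening at its end, in the units of the state.
- manip.sense(): the state, without advancing time (a new reading comes with each control period).
- manip.snapshot(name): name is "scene" or "side" or "wrist"; returns a dict with "frame" (384x512x3 uint8, red, green, blue), "depth" (384x512 float32, m along the optical axis (not along the pixel's ray), 0 where there is no reading), "camera_matrix" (3x3 intrinsics, pixels), "rvec" (rotation vector, rad) and "tvec" (3), from world to camera coordinates, as OpenCV has them. Camera axes: x right, y down, z forward; pixel columns grow to the right and rows downward; lengths in m; the calibration is good to about 2 mm. A picture is of the moment at which its call begins.
- manip.sign_off(): hands the job in, once; it reports no verdict.
The state is a dict: "t": time; "q": joint angles; "qd": joint speeds; "tau": joint torques, N m; "tcp_pos": TCP position; "tool_rot": TCP orientation; "force": force on the tool from outside, world axes, zero at the start; "ft_torque": the same for the moment, N m; "finger_gap": opening from 0.0 (shut) to 1.0 (fully open).
Only numpy, scipy, OpenCV 4.12 (cv2) and the standard library are available. Lean on these libraries where they do the work, as an engineer would, in place of code of your own. Each camera call takes 0.05 s, during which the arm holds its last target.

## Task

Load the sample carrier for inspection: push it along the ledge and over the raised lip until it has dropped flat into the pocket under the bar light; do not lift it off the ledge and do not touch the light. Then slide the keeper fully home over the carrier to trap it, and let go. Leave everything else on the bench where it lies.

Things in the scene. Friction and masses are not known exactly. Their poses are not given: they have to be found in the camera images.
- fixture: Fixed loading fixture, dark steel with aluminium lip and walls, 305 mm long. Origin: on the table, on the centre line, under the pocket-side edge of the lip. x axis: level, the push direction, ledge to pocket (roughly to the robot's left); y level, towards the robot; z up. In this frame, mm: ledge flat, 20 high, 124 wide, x -185 to -20; then a gentle ramp up to the lip. Never moves.
- lip (a point): Middle of the lip's top edge on the pocket side, 24 mm above the table. In the fixture frame, mm: ramp 84 wide climbs from the ledge (x -20) to x -4; lip top flat, x -4 to 0, 24 high. Two low flared guides, 30 high, stand beside it and centre the carrier, 71 apart at the lip and 104 apart at x -37.
- pocket (a point): Centre of the pocket floor, 12 mm above the table. In the fixture frame, mm: pocket x 0 to 112, y -38 to 38, side walls 24 high, end wall 30 high.
- light: LED bar light, a black bar fixed on two posts across the near part of the pocket. Origin: middle of its underside. In the fixture frame, mm: x 19.5 to 55.5, y -61 to 61, z 70 to 120; posts at x 37, y +-53. An upright gripper at the lip would hit it, so lean the tool back; it must not be touched.
- carrier: Loose aluminium carrier, 0.13 to 0.25 kg: flat plate 100 x 64 x 8 mm (its x, y, z), rear edge turned up over its full width into a tab 8 mm thick (x -50 to -42) whose top is 36 mm above the underside. Origin: centre of the underside; x from tab to nose, z up. Starts flat on the ledge, nose to the lip, a little turned and off-centre. In the pocket its origin is 12 mm above the table.
- keeper_knob (a point): Middle of the top of the keeper's upright knob (16 mm diameter, 38 tall, top 72 mm above the table), beside the fixture on the side away from the robot; fixture frame x 80, y -160 fully open, -115 fully home. The knob stands on a flat steel bar 20 wide, 8 thick (26 to 34 mm high), whose tongue tip is at y -55 open, -10 home, 6 mm above a seated carrier's plate.
- keeper (a joint): Slide of the keeper in m along the fixture's +y: 0 fully open, 0.045 fully home against its stop. Friction about 2 N, no spring; it stays where it is left.
- caliper: digital caliper, steel and black, 170 mm long, lying on the table beside the fixture; bystander, origin at the middle of its beam
- blank: plain flat steel blank 90 x 55 x 8 mm without any turned-up edge, lying on the table past the fixture; bystander, origin under its middle
- hexkey: dark hex key, 110 mm long, on the table beside the pocket; bystander, origin at the middle of its long arm
- setring: steel setting ring, 70 mm across and 22 mm high; bystander, origin under its middle
- cleaner: white lens-cleaner bottle, 52 mm across, 130 mm tall; bystander, origin under its middle
- driver: screwdriver with black handle, lying down; bystander
- lenscap: black round lens cap, 64 mm across, 16 mm high; bystander, origin under its middle
Mind the look-alikes: they are no part of the job. What is shaped like the carrier but orange or red is not meant.

How it is judged:
On the way, in this order (a step that is already met when the one before it is completed fails the run):
1. the carrier has dropped flat into the pocket, with the keeper not yet over it (x of carrier in the frame of fixture between 0.046 and 0.066 m and y of carrier in the frame of fixture between -0.012 and 0.012 m and z of carrier in the frame of fixture between 0.009 and 0.0145 m and angle between carrier's own z axis and vertical below 0.05 rad and angle between the x axis of carrier and the x axis of fixture, either way round below 0.2 rad and value of joint keeper below 0.017 m), for 0.2 s.
2. the keeper is slid home over the carrier (value of joint keeper above 0.037 m), for 0.2 s.
At the end, for the whole second after the job is handed in: The carrier lies flat (3 degrees) and still on the pocket floor (origin 9 to 14.5 mm high, 46 to 66 mm past the lip edge, within 12 mm of the centre line, turned under 0.2 rad); the keeper reads over 0.037 of 0.045 m; both are released (x of carrier in the frame of fixture between 0.046 and 0.066 m and y of carrier in the frame of fixture between -0.012 and 0.012 m and z of carrier in the frame of fixture between 0.009 and 0.0145 m and angle between carrier's own z axis and vertical below 0.05 rad and angle between the x axis of carrier and the x axis of fixture, either way round below 0.2 rad and value of joint keeper above 0.037 m and linear speed of carrier below 0.02 m/s and contact force between the fingers and carrier below 0.2 N and contact force between the fingers and keeper below 0.2 N); the robot touches nothing.
It fails at once if the robot touches the bar light (contact force between any of the arm, the fingers and light above 1 N).
It fails at once if the carrier is lifted off instead of slid (25 mm or more above the ledge) (height (world z) of carrier above 0.045 m).
It fails at once if a bystander is moved by more than 20 mm (distance of any of caliper, blank, hexkey, setring, cleaner, driver, lenscap from where it was at the start of the episode above 0.02 m).
It also fails if it takes over 50 s, if anything falls off the work surface, if the arm or the gripper's body presses on something with over 40 N, if the wrist force passes 120 N, or if a joint passes its speed limit or range.

## Working session

There is one attempt and no reset: what is moved stays moved. The work goes in short steps, Python scripts to look and compute and a shell command to move; the robot and the scene stay as the last step left them, time stands still between calls to the robot, and variables do not carry over. Pictures are saved under pics/ and viewed, and the job is handed in when it is done.

```bash
ls; mkdir -p pics
cat > h.py <<'E'
import numpy as np,cv2
from station import manip
def snap(n,f):
    s=manip.snapshot(n); cv2.imwrite('pics/'+f+'.png',s['frame'][:,:,::-1]); np.savez('pics/'+f+'.npz',**s); return s
def ray(s,uv,z):
    R,_=cv2.Rodrigues(np.array(s['rvec'])); t=np.array(s['tvec']).ravel()
    c=-R.T@t; d=R.T@np.linalg.inv(s['camera_matrix'])@np.array([uv[0],uv[1],1.])
    return c+d*(z-c[2])/d[2]
def pt(s,uv):
    R,_=cv2.Rodrigues(np.array(s['rvec'])); t=np.array(s['tvec']).ravel()
    z=s['depth'][int(uv[1]),int(uv[0])]
    return R.T@(np.linalg.inv(s['camera_matrix'])@np.array([uv[0],uv[1],1.])*z-t)
def proj(s,p):
    return cv2.projectPoints(np.array(p,float).reshape(-1,3),np.array(s['rvec']),np.array(s['tvec']),s['camera_matrix'],None)[0].reshape(-1,2)
def cloud(s):
    R,_=cv2.Rodrigues(np.array(s['rvec'])); t=np.array(s['tvec']).ravel()
    v,u=np.mgrid[:384,:512]; K=s['camera_matrix'];z=s['depth']
    P=np.stack([(u-K[0,2])/K[0,0]*z,(v-K[1,2])/K[1,1]*z,z],-1)
    W=(P-t)@R; W[z==0]=np.nan; return W
E
python3 - <<'E'
from h import *
for n in ('scene','side','wrist'):
    s=snap(n,n+'0'); R,_=cv2.Rodrigues(np.array(s['rvec'])); print(n,-R.T@np.array(s['tvec']).ravel(), (s['depth']>0).mean())
print(manip.sense())
E
```

```text
pics
scene [1.24205797 0.43207704 0.70443425] 0.9958445231119791
side [ 0.28617798 -0.70403288  0.86356001] 0.9961700439453125
wrist [0.62500595 0.08006917 0.37252607] 0.9958953857421875
{'t': 0.15, 'q': array([-1.78539238e-01,  5.28277919e-01,  1.43360452e+00,  9.52927274e-07,
        1.18137678e+00, -1.78468951e-01]), 'qd': array([ 0.00032547, -0.00374438, -0.00369369,  0.00051014, -0.00033517,
        0.00021457]), 'tau': array([ 1.17890530e-03, -4.42742836e+01, -1.78276026e+01, -2.15643640e-04,
        5.61750654e-03, -9.84718270e-06]), 'tcp_pos': array([6.24448102e-01, 1.04808759e-04, 2.23043978e-01]), 'tool_rot': array([-0.50031795,  0.50050166, -0.49953331,  0.49964638]), 'force': array([ 0.69431259, -0.26037612, -0.58222926]), 'ft_torque': array([-0.04478879, -0.04087868, -0.01154901]), 'finger_gap': 0.999155225998418}
```

View pics/scene0.png

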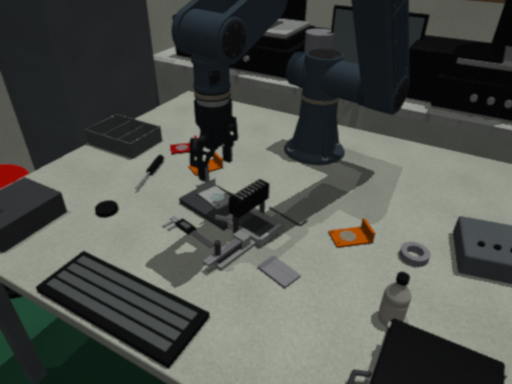

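View pics/side0.png

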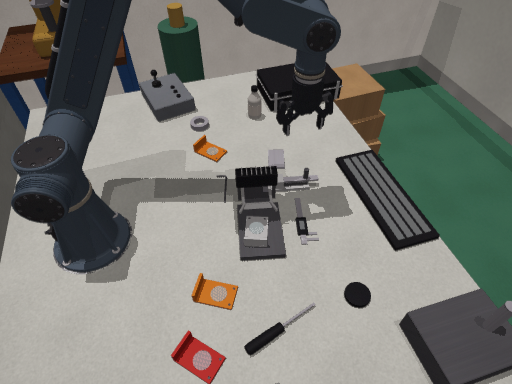

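View pics/wrist0.png

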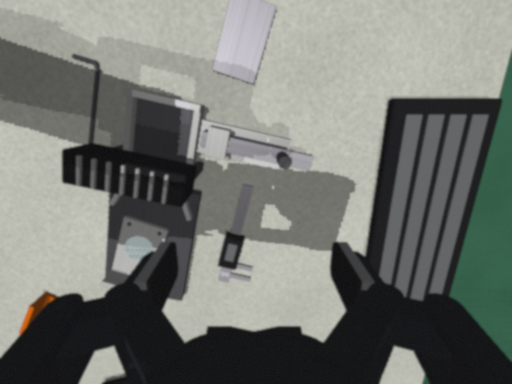

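Run:
```python
from h import *
a=cv2.imread('pics/side0.png')[150:275,190:340]; b=cv2.imread('pics/scene0.png')[160:285,160:310];
cv2.imwrite('pics/z1.png',np.vstack([cv2.resize(cv2.convertScaleAbs(x,alpha=1.3),None,fx=4,fy=4,interpolation=cv2.INTER_CUBIC)[:500] for x in (a,)])) 
cv2.imwrite('pics/z2.png',cv2.resize(cv2.convertScaleAbs(b,alpha=1.3),None,fx=4,fy=4,interpolation=cv2.INTER_CUBIC))
w=cv2.imread('pics/wrist0.png')[70:320,60:330]
cv2.imwrite('pics/z3.png',cv2.resize(w,None,fx=2.2,fy=2.2,interpolation=cv2.INTER_CUBIC))
```

```text
(no output)
```

View pics/z1.png

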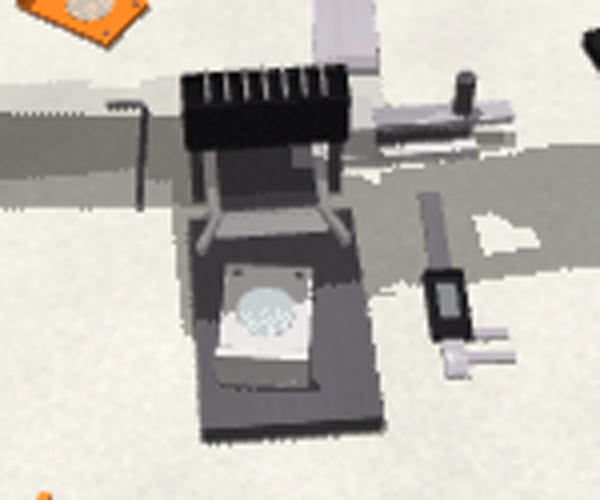

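View pics/z2.png

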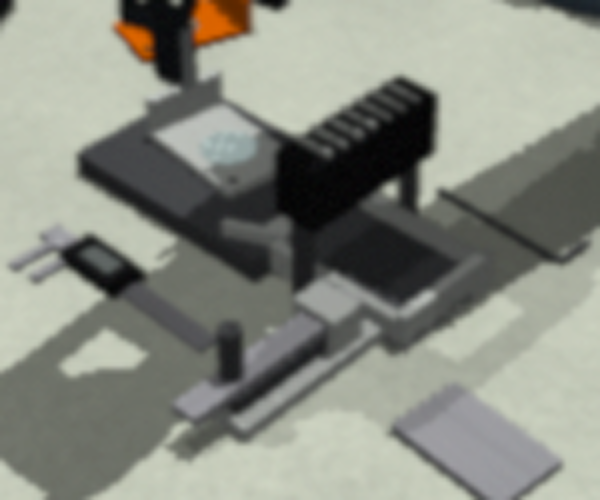

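View pics/z3.png

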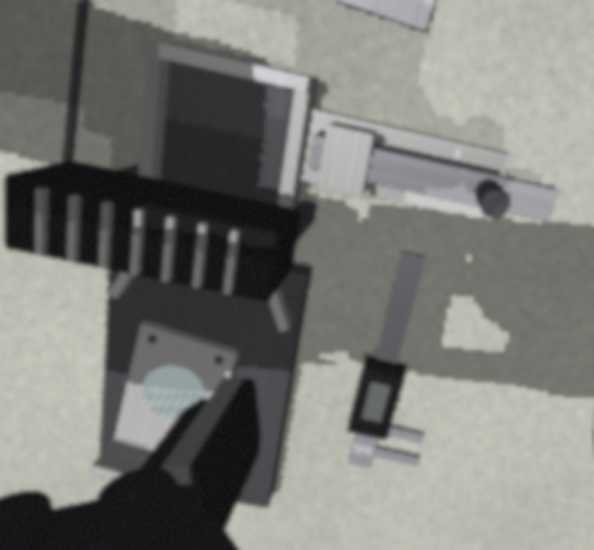

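Run:
```python
from h import *
S={n:dict(np.load(f'pics/{n}0.npz')) for n in('side','scene','wrist')}
z1=lambda u,v:(190+u/4-.4,150+v/4-.4)
z2=lambda u,v:(160+u/4-.4,160+v/4-.4)
z3=lambda u,v:(60+u/2.2-.3,70+v/2.2-.3)
def r(n,uv,z,l): print(l,n,np.round(ray(S[n],uv,z)[:2],4),'depthpt',np.round(pt(S[n],uv),3))
r('side',z1(203,432),.02,'ledge rear R-side')
r('side',z1(383,418),.02,'ledge rear far')
r('scene',z2(80,155),.02,'ledge rear far')
r('wrist',z3(268,500),.02,'ledge rear far')
r('wrist',z3(310,268),.02,'ledge front far x-20?')
r('wrist',z3(493,190),.072,'knob');r('side',z1(465,75),.072,'knob');r('scene',z2(230,325),.072,'knob')
for c in [(182,75),(349,66)]: r('side',z1(*c),.12,'light top rear')
for c in [(215,354),(313,357)]: r('side',z1(*c),.056,'tab top')
for c in [(228,265),(312,268)]: r('side',z1(*c),.028,'nose')
for c in [(145,320),(240,352)]: r('wrist',z3(*c),.028,'nose')
for n in S:
    W=cloud(S[n]); x,y,z=W[...,0],W[...,1],W[...,2]
    g=(x>.35)&(x<.75)&(y>-.35)&(y<.3)
    for lo,hi,l in((.117,.124,'light'),(.052,.059,'tab'),(.0175,.0225,'ledge'),(.0265,.030,'plate'),(.068,.075,'knob')):
        m=g&(z>lo)&(z<hi)
        k,lab,st,_=cv2.connectedComponentsWithStats(m.astype(np.uint8))
        for i in range(1,k):
            if st[i,4]>12:
                P=W[lab==i][:,:2].astype(np.float32); print(n,l,st[i,4],cv2.minAreaRect(P*1000), st[i,:4])
```

```text
ledge rear R-side side [ 0.3884 -0.1968] depthpt [ 0.389 -0.195  0.017]
ledge rear far side [ 0.5073 -0.2223] depthpt [ 0.508 -0.222  0.019]
ledge rear far scene [ 0.5104 -0.2074] depthpt [ 0.505 -0.212  0.015]
ledge rear far wrist [ 0.5092 -0.2102] depthpt [ 0.509 -0.21   0.02 ]
ledge front far x-20? wrist [ 0.5504 -0.0327] depthpt [ 0.546 -0.039  0.001]
knob wrist [0.6589 0.0266] depthpt [0.659 0.026 0.069]
knob side [0.6602 0.0184] depthpt [0.661 0.02  0.07 ]
knob scene [0.6586 0.0219] depthpt [0.654 0.019 0.067]
light top rear side [0.4413 0.0372] depthpt [0.466 0.155 0.002]
light top rear side [0.5604 0.009 ] depthpt [0.601 0.115 0.01 ]
tab top side [ 0.4077 -0.1629] depthpt [ 0.413 -0.14   0.021]
tab top side [ 0.4696 -0.1847] depthpt [ 0.476 -0.166  0.027]
nose side [ 0.442  -0.0719] depthpt [ 0.443 -0.067  0.021]
nose side [ 0.4996 -0.0928] depthpt [ 0.502 -0.087  0.02 ]
nose wrist [ 0.4445 -0.0653] depthpt [ 0.44  -0.069  0.019]
nose wrist [ 0.5031 -0.0877] depthpt [ 0.501 -0.091  0.022]
side light 350 ((495.4205627441406, 7.933116912841797), (38.781490325927734, 121.0037384
[... 4698 characters left out ...]
4921875) [105 194  95 107]
wrist plate 381 ((512.3167724609375, 88.25758361816406), (8.121953964233398, 92.33942413330078), 77.51166534423828) [124  88  77  24]
wrist plate 58 ((431.8352355957031, -41.15018081665039), (19.12436866760254, 6.220611095428467), 51.80147171020508) [109 194  11  11]
wrist plate 70 ((529.7512817382812, -58.948787689208984), (6.370044708251953, 27.16135025024414), 12.377031326293945) [182 202   9  19]
wrist plate 1610 ((454.344482421875, -122.1131591796875), (94.28471374511719, 62.9781608581543), 69.67584991455078) [111 217  56  60]
wrist knob 143 ((659.508056640625, 19.033084869384766), (13.919361114501953, 15.120153427124023), 1.0601168870925903) [278 156  13  14]
```

```bash
cat >> h.py <<'E'
from scipy.spatial.transform import Rotation as Ro
A=np.deg2rad(77.5); O=np.array([.4875,-.0247,0]); X=np.array([np.cos(A),np.sin(A),0]); Y=np.array([-np.sin(A),np.cos(A),0]); Z=np.array([0,0,1.])
RF=np.stack([X,Y,Z],1)
def f2w(p): return O+RF@np.array(p,float)
def w2f(p): return RF.T@(np.array(p)-O)
def goal(pf,lean):
    """tcp in fixture frame m, lean deg back. prints shift cm & rotvec in tool axes"""
    st=manip.sense(); R0=Ro.from_quat(st['tool_rot']); M=R0.as_matrix()
    a=np.deg2rad(lean); y=np.cos(a)*-Z+np.sin(a)*X
    z=Y*(1 if M[:,2]@Y>0 else -1); x=np.cross(y,z)
    R1=Ro.from_matrix(np.stack([x,y,z],1))
    print('shift cm',np.round(M.T@(f2w(pf)-st['tcp_pos'])*100,2),'rot',np.round((R0.inv()*R1).as_rotvec(),3))
def where():
    st=manip.sense(); M=Ro.from_quat(st['tool_rot']).as_matrix()
    print('t',st['t'],'tcp_f mm',np.round(w2f(st['tcp_pos'])*1e3,1),'lean',np.round(np.rad2deg(np.arctan2(M[:,1]@X,-M[2,1])),1),'F_f',np.round(RF.T@st['force'],1),'gap',round(st['finger_gap'],3))
    print('Xf,Yf,up per cm in tool axes:',np.round(M.T@X,3),np.round(M.T@Y,3),np.round(M.T@Z,3))
E
python3 - <<'E'
from h import *
where(); goal([-.20,.006,.16],45)
s=dict(np.load('pics/side0.npz'))
for uv in [(215,292),(197,280),(200,285)]: print(pt(s,uv), w2f(pt(s,uv)))
E
```

```text
t 0.15 tcp_f mm [  53.9 -128.3  223. ] lean -0.0 F_f [-0.1 -0.7 -0.6] gap 0.999
Xf,Yf,up per cm in tool axes: [-0.976 -0.     0.216] [-0.216  0.002 -0.976] [-0.    -1.    -0.002]
shift cm [ 21.88   6.33 -18.6 ] rot [0.087 0.206 0.782]
[ 0.30173571 -0.26768906  0.00849737] [-0.277436    0.12876848  0.00849737]
[ 0.26502164 -0.23833358  0.03896523] [-0.25672275  0.17096596  0.03896523]
[ 0.26916244 -0.24211766  0.01716164] [-0.25952089  0.16610429  0.01716164]
```

```bash
python3 -m handwheel '[5,0,-4.5,0.02,0.05,0.15,2, 9,0,-8,0.035,0.08,0.3,2, 13,0,-11,0.05,0.12,0.45,2, 17,0,-14,0.065,0.16,0.6,2, 20,0,-17,0.08,0.19,0.7,2, 21.9,0,-18.6,0.087,0.206,0.782,2, 21.9,0,-18.6,0.087,0.206,0.782,2, 21.9,0,-18.6,0.087,0.206,0.782,2, 21.9,0,-18.6,0.087,0.206,0.782,2, 21.9,0,-18.6,0.087,0.206,0.782,2]' 40
python3 - <<'E'
from h import *
where(); goal([-.20,.006,.07],45); snap('wrist','w1');snap('side','s1');
E
```

```text
t: 0.98
tcp_pos: [0.4389, -0.219, 0.2236]
tool_rot: [-0.197, 0.679, -0.34, 0.62]
force: [0.7, 0.7, -0.3]
finger_gap: 0.236
t 0.9833 tcp_f mm [-200.2    5.4  223.6] lean 45.0 F_f [ 0.8 -0.5 -0.3] gap 0.236
Xf,Yf,up per cm in tool axes: [-0.707  0.708 -0.001] [-0.    -0.001 -1.   ] [-0.708 -0.707  0.001]
shift cm [10.85 10.87 -0.08] rot [-0.001  0.    -0.001]
```

View pics/w1.png

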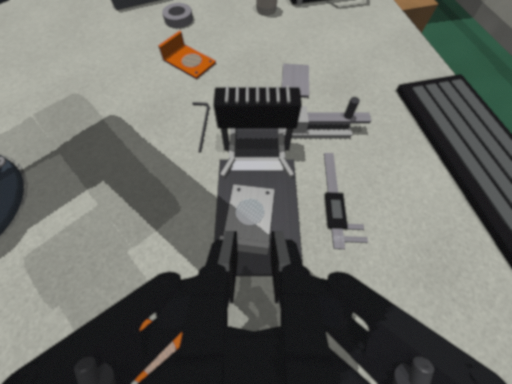

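View pics/s1.png

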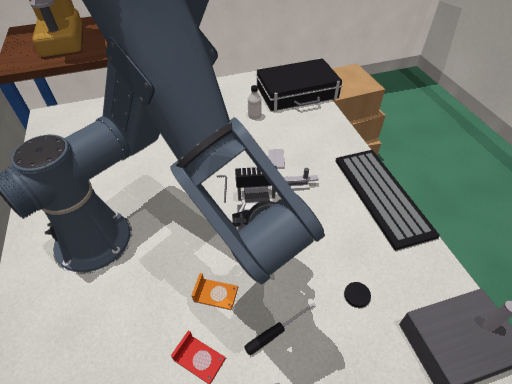

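```bash
python3 -m handwheel '[3,3,0,0,0,0,2, 6,6,0,0,0,0,2, 9,9,-0.1,0,0,0,2, 11,11,-0.1,0,0,0,2, 12.2,12.2,-0.1,0,0,0,2, 12.2,12.2,-0.1,0,0,0,2]'
python3 - <<'E'
from h import *
where(); snap('wrist','w2')
E
```

```text
t: 1.58
tcp_pos: [0.4382, -0.2154, 0.0489]
tool_rot: [-0.199, 0.68, -0.337, 0.62]
force: [0.3, 0.2, -0.0]
finger_gap: 0.234
t 1.5833 tcp_f mm [-196.9    6.8   48.9] lean 45.2 F_f [ 0.3 -0.3 -0. ] gap 0.234
Xf,Yf,up per cm in tool axes: [-0.705  0.709  0.005] [-0.001  0.005 -1.   ] [-0.709 -0.705 -0.003]
```

View pics/w2.png

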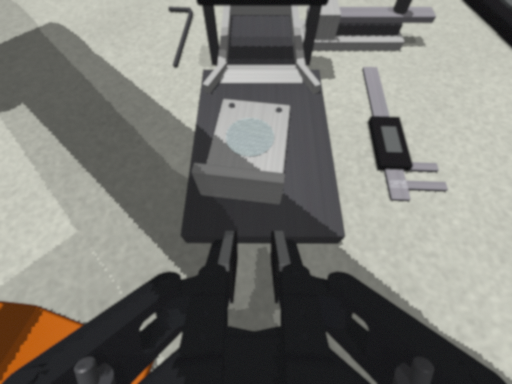

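```bash
python3 -m handwheel '[-0.35,0.35,0,0,0,0,2, -0.7,0.7,0,0,0,0,2, -1.05,1.05,0,0,0,0,2, -1.4,1.4,0,0,0,0,2, -1.75,1.75,0,0,0,0,2, -2.1,2.1,0,0,0,0,2, -2.45,2.45,0,0,0,0,2, -2.8,2.8,0,0,0,0,2, -3.15,3.15,0,0,0,0,2, -3.5,3.5,0,0,0,0,2]'
python3 - <<'E'
from h import *
where(); snap('wrist','w3')
E
```

```text
t: 2.47
tcp_pos: [0.4492, -0.1704, 0.0512]
tool_rot: [-0.198, 0.678, -0.341, 0.62]
force: [0.6, -1.2, 0.5]
finger_gap: 0.233
t 2.4667 tcp_f mm [-150.5    5.9   51.2] lean 45.0 F_f [-1.  -0.8  0.5] gap 0.233
Xf,Yf,up per cm in tool axes: [-0.708  0.707 -0.   ] [-0.001 -0.002 -1.   ] [-0.707 -0.708  0.002]
```

View pics/w3.png

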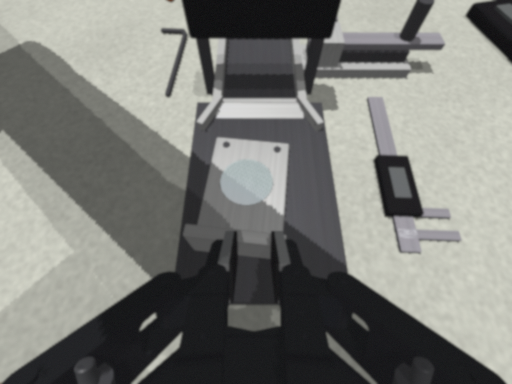

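```bash
python3 -m handwheel '[-0.25,0.25,0,0,0,0,2, -0.5,0.5,0,0,0,0,2, -0.75,0.75,0,0,0,0,2, -1,1,0,0,0,0,2, -1.25,1.25,0,0,0,0,2, -1.5,1.5,0.05,0,0,0,2, -1.75,1.75,0.1,0,0,0,2, -2,2,0.15,0,0,0,2, -2.25,2.25,0.2,0,0,0,2, -2.5,2.5,0.2,0,0,0,2]'
python3 - <<'E'
from h import *
where(); snap('wrist','w4')
E
```

```text
t: 3.35
tcp_pos: [0.4603, -0.1391, 0.051]
tool_rot: [-0.198, 0.676, -0.343, 0.621]
force: [-0.4, -10.6, 5.2]
finger_gap: 0.233
t 3.35 tcp_f mm [-117.6    1.8   51. ] lean 44.7 F_f [-10.5  -1.9   5.2] gap 0.233
Xf,Yf,up per cm in tool axes: [-0.711  0.703 -0.002] [-0.003 -0.006 -1.   ] [-0.703 -0.711  0.006]
```

View pics/w4.png

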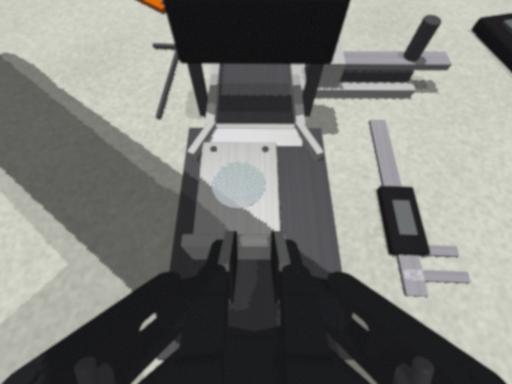

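```bash
python3 -m handwheel '[0.35,-0.35,0,0,0,0,2, 0.7,-0.7,0,0,0,0,2, 0.7,-0.7,-0.5,0,0,0,2, 0.7,-0.7,-1,0,0,0,2, 0.7,-0.7,-1,0,0,0,2]'
python3 - <<'E'
from h import *
where(); snap('wrist','w5')
E
```

```text
t: 3.82
tcp_pos: [0.445, -0.1426, 0.0514]
tool_rot: [-0.197, 0.679, -0.339, 0.62]
force: [0.2, -0.2, -0.3]
finger_gap: 0.236
t 3.8167 tcp_f mm [-124.3   15.9   51.4] lean 45.1 F_f [-0.2 -0.2 -0.3] gap 0.236
Xf,Yf,up per cm in tool axes: [-0.705  0.709  0.   ] [ 0.001  0.001 -1.   ] [-0.709 -0.705 -0.001]
```

View pics/w5.png

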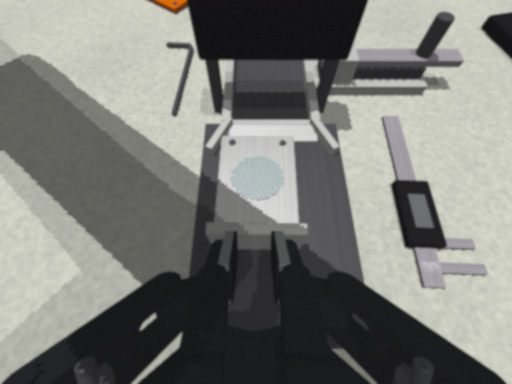

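```bash
python3 -m handwheel '[-0.35,0.35,0,0,0,0,2, -0.7,0.7,0,0,0,0,2, -0.9,0.9,0.2,0,0,0,2, -1.1,1.1,0.4,0,0,0,2, -1.3,1.3,0.6,0,0,0,2, -1.5,1.5,0.8,0,0,0,2, -1.7,1.7,1.0,0,0,0,2, -1.9,1.9,1.1,0,0,0,2, -2.1,2.1,1.2,0,0,0,2, -2.3,2.3,1.3,0,0,0,2]'
python3 - <<'E'
from h import *
where(); snap('wrist','w6')
E
```

```text
t: 4.7
tcp_pos: [0.4662, -0.114, 0.0513]
tool_rot: [-0.198, 0.679, -0.34, 0.62]
force: [-0.4, -1.5, 0.1]
finger_gap: 0.235
t 4.7 tcp_f mm [-91.8   1.5  51.3] lean 45.1 F_f [-1.5  0.1  0.1] gap 0.235
Xf,Yf,up per cm in tool axes: [-0.706  0.708  0.001] [-0.001  0.    -1.   ] [-0.708 -0.706  0.001]
```

View pics/w6.png

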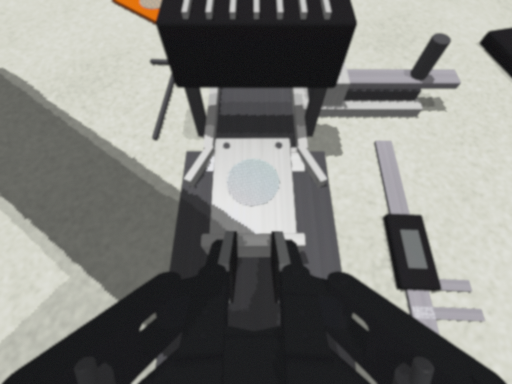

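Run:
```python
from h import *
s=dict(np.load('pics/w6.npz'))
for uv,z in [((214,139),.03),((293,138),.03),((203,235),.056),((303,235),.056),((230,234),.055),((282,234),.055)]:
    print(uv,np.round(w2f(ray(s,uv,z))*1e3,1),np.round(w2f(pt(s,uv))*1e3,1))
W=cloud(s); F=(W-O)@RF
for v in range(222,262,4): print(v,np.round(F[v,232]*1e3,0),np.round(F[v,255]*1e3,0),np.round(F[v,280]*1e3,0))
```

```text
(214, 139) [ 4.2 36.  30. ] [16.8 39.  14.2]
(293, 138) [  5.5 -32.4  30. ] [ 20.1 -35.8  11.7]
(203, 235) [-90.4  32.5  56. ] [-90.4  32.6  55.9]
(303, 235) [-90.2 -28.9  56. ] [-90.5 -28.7  56.8]
(230, 234) [-89.4  16.1  55. ] [-94.1  14.7  69.3]
(282, 234) [-89.3 -16.1  55. ] [-94.4 -14.4  70.5]
222 [-71.  17.  29.] [-71.   0.  28.] [-71. -18.  28.]
226 [-74.  17.  28.] [-75.   0.  29.] [-74. -18.  28.]
230 [-77.  17.  27.] [-77.   0.  28.] [-78. -18.  29.]
234 [-94.  14.  70.] [-90.   1.  56.] [-94. -13.  69.]
238 [-98.  13.  73.] [-92.   1.  56.] [-98. -13.  73.]
242 [-101.   13.   76.] [-94.   1.  55.] [-101.  -12.   77.]
246 [-104.   13.   79.] [-97.   1.  54.] [-104.  -12.   79.]
250 [-107.   12.   82.] [-96.   1.  43.] [-107.  -12.   82.]
254 [-109.   12.   84.] [-96.   0.  30.] [-110.  -11.   86.]
258 [-112.   12.   87.] [-96.   0.  21.] [-111.  -11.   86.]
```

```bash
python3 -m handwheel '[-0.4,0.1,0,0,0,0,2, -0.8,0.25,0,0,0,0,2, -1.2,0.5,0,0,0,0,2, -1.5,0.8,0,0,0,0,2, -1.8,1.1,0,0,0,0,2, -2.1,1.4,0,0,0,0,2, -2.4,1.7,0,0,0,0,2, -2.7,2,0,0,0,0,2, -3,2.3,0,0,0,0,2, -3.3,2.6,0,0,0,0,2]'
python3 - <<'E'
from h import *
where(); snap('wrist','w7');snap('scene','c7')
E
```

```text
t: 5.58
tcp_pos: [0.4753, -0.0734, 0.0561]
tool_rot: [-0.198, 0.679, -0.34, 0.62]
force: [0.3, 0.3, -1.0]
finger_gap: 0.237
t 5.5833 tcp_f mm [-50.2   1.4  56.1] lean 45.0 F_f [ 0.3 -0.2 -1. ] gap 0.237
Xf,Yf,up per cm in tool axes: [-0.707  0.707  0.   ] [-0.001 -0.    -1.   ] [-0.707 -0.707  0.001]
```

View pics/w7.png

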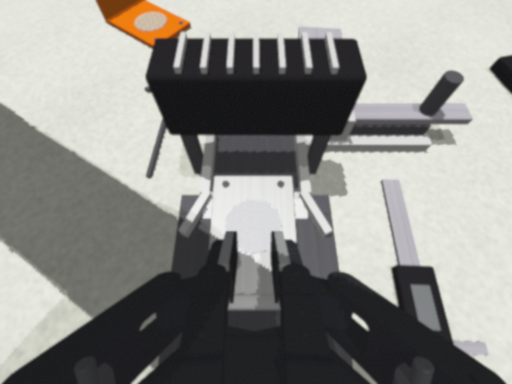

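View pics/c7.png

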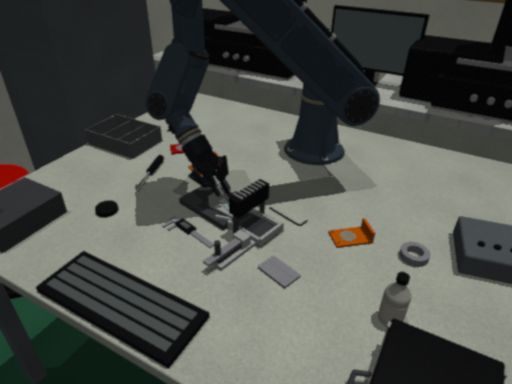

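Run:
```python
from h import *
s=dict(np.load('pics/w7.npz'))
im=s['frame'][165:345,170:345,::-1]; cv2.imwrite('pics/z7.png',cv2.resize(cv2.convertScaleAbs(im,alpha=1.6,beta=25),None,fx=3.3,fy=3.3,interpolation=cv2.INTER_CUBIC))
W=cloud(s); F=(W-O)@RF
for v in list(range(176,340,6)): print(v,*[np.round(F[v,c]*1e3,0) for c in (230,234,255,275,279)])
```

```text
176 [22. 23. 12.] [23. 19. 11.] [23.  0. 11.] [ 22. -18.  12.] [ 22. -21.  12.]
182 [ 5. 20. 32.] [ 5. 17. 31.] [ 4.  0. 33.] [  5. -16.  32.] [  4. -19.  33.]
188 [-1. 20. 32.] [-1. 17. 33.] [-1.  0. 32.] [ -1. -15.  32.] [ -1. -19.  32.]
194 [-6. 20. 31.] [-6. 17. 31.] [-6.  0. 32.] [ -5. -15.  30.] [ -6. -19.  31.]
200 [-11.  20.  31.] [-11.  17.  31.] [-11.   0.  31.] [-11. -15.  32.] [-11. -18.  31.]
206 [-16.  20.  31.] [-16.  16.  32.] [-16.   0.  32.] [-16. -15.  30.] [-16. -18.  32.]
212 [-21.  19.  32.] [-22.  16.  33.] [-21.   0.  30.] [-21. -15.  32.] [-21. -18.  31.]
218 [-26.  19.  31.] [-26.  16.  31.] [-26.   0.  31.] [-25. -15.  30.] [-26. -18.  31.]
224 [-30.  19.  29.] [-30.  16.  31.] [-31.   0.  31.] [-30. -15.  30.] [-30. -18.  30.]
230 [-35.  19.  30.] [-35.  16.  32.] [-35.   0.  31.] [-35. -14.  31.] [-34. -18.  29.]
236 [-54.  14.  76.] [-54.  12.  76.] [-40.   0.  30.] [-54. -11.  75.] [-54. -13.  76.]
242 [-59.  14.  81.] [-59.  12.  81.] [-44.   0.  30.] [-59. -10.  81.] [-59. -12.  81.]
248 [-64.  13.  86.] [-63.  11.  84.] [-49.   0.  32.] [-64.  -9.  8
[... 685 characters left out ...]
3.   0.  56.] [-86.  -9.  82.] [-87. -10.  89.]
302 [-89.  13.  81.] [-86.  12.  56.] [-86.   0.  55.] [-88.  -9.  79.] [-89. -10.  87.]
308 [-90.  15.  55.] [-90.  12.  56.] [-90.   0.  55.] [-90. -11.  55.] [-90. -13.  55.]
314 [-91.  17.  19.] [-91.  15.  18.] [-91.   0.  19.] [-91. -13.  20.] [-91. -16.  20.]
320 [-95.  17.  19.] [-95.  14.  19.] [-95.   0.  19.] [-95. -13.  21.] [-95. -16.  19.]
326 [-99.   9. 119.] [-98.  14.  20.] [-98.   0.  19.] [-98. -13.  19.] [-99.  -7. 120.]
332 [-101.    9.  121.] [-101.    8.  121.] [-101.    1.  121.] [-101.   -6.  122.] [-101.   -7.  121.]
338 [-102.    9.  124.] [-102.    7.  125.] [-102.    1.  125.] [-102.   -5.  123.] [-102.   -7.  123.]
```

View pics/z7.png

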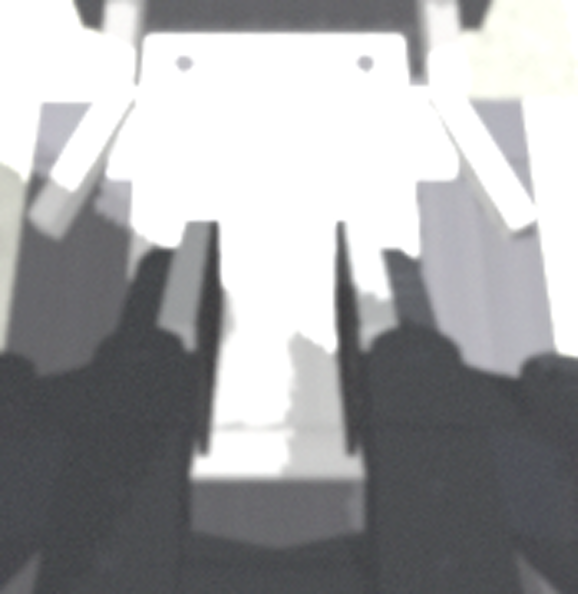

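```bash
python3 -m handwheel '[-1.06,-1.06,0,0,0,0,2, -1.06,-1.06,0,0,0,0,2, 1,-3,0,0,0,0,2, 2.5,-4.6,0,0,0,0,2, 3.9,-6,0,0,0,0,2, 3.9,-6,0,0,0,0,2, 4.6,-5.3,0,0,0,0,2, 5.3,-4.6,0,0,0,0,2, 5.6,-4.3,0,0,0,0,2, 5.6,-4.3,0,0,0,0,2]'
python3 - <<'E'
from h import *
where(); snap('wrist','w8');s=snap('scene','c8')
cv2.imwrite('pics/z8.png',cv2.resize(cv2.convertScaleAbs(s['frame'][130:250,150:290,::-1],alpha=1.8,beta=30),None,fx=5,fy=5,interpolation=cv2.INTER_CUBIC))
E
```

```text
t: 6.52
tcp_pos: [0.4595, -0.1407, 0.0457]
tool_rot: [-0.198, 0.68, -0.339, 0.62]
force: [-0.1, -0.8, -0.3]
finger_gap: 0.235
t 6.5167 tcp_f mm [-119.3    2.2   45.7] lean 45.1 F_f [-0.8 -0.1 -0.3] gap 0.235
Xf,Yf,up per cm in tool axes: [-0.705  0.709  0.001] [ 0.     0.002 -1.   ] [-0.709 -0.705 -0.002]
```

View pics/w8.png

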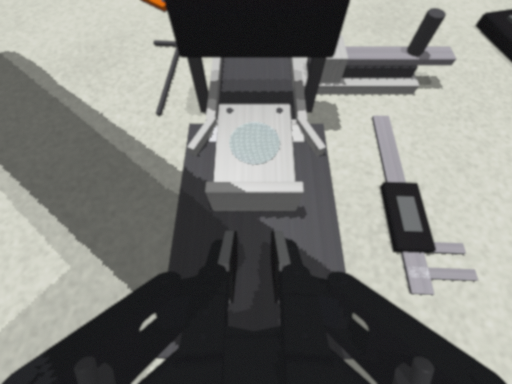

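View pics/z8.png

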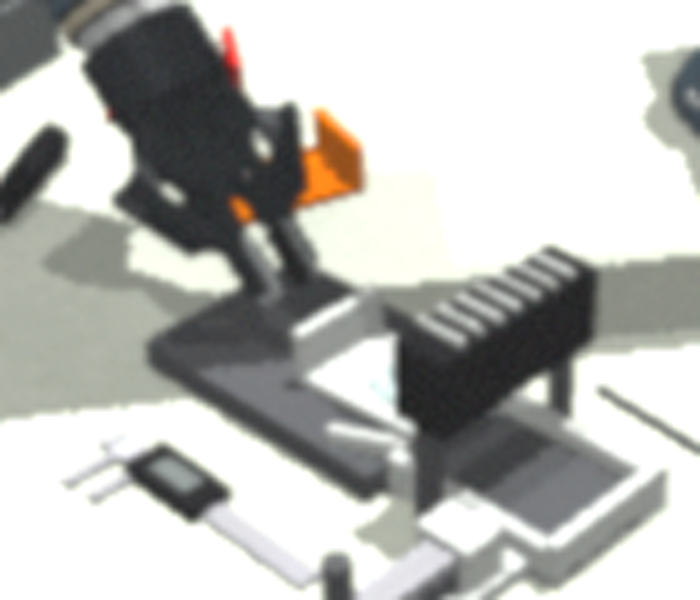

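```bash
python3 -m handwheel '[0.2,0.2,0,0,0,0,2, 0.4,0.4,0,0,0,0,2, 0.5,0.5,0,0,0,0,2, 0.5,0.5,0,0,0,0,2]'; python3 -m handwheel '[0.1,0.1,0,0,0,0,2, 0.2,0.2,0,0,0,0,2, 0.2,0.2,0,0,0,0,2]'; python3 -m handwheel '[0.1,0.1,0,0,0,0,2, 0.2,0.2,0,0,0,0,2, 0.2,0.2,0,0,0,0,2]'
python3 - <<'E'
from h import *
where()
E
```

```text
t: 6.95
tcp_pos: [0.4603, -0.1425, 0.0398]
tool_rot: [-0.198, 0.678, -0.34, 0.62]
force: [0.1, -0.6, 0.0]
finger_gap: 0.237
t: 7.2
tcp_pos: [0.4602, -0.1426, 0.037]
tool_rot: [-0.198, 0.678, -0.34, 0.62]
force: [0.9, 0.4, 0.1]
finger_gap: 0.233
t: 7.45
tcp_pos: [0.4602, -0.1426, 0.0341]
tool_rot: [-0.198, 0.678, -0.34, 0.62]
force: [0.1, 0.3, -0.4]
finger_gap: 0.235
t 7.45 tcp_f mm [-121.     1.1   34.1] lean 45.0 F_f [ 0.3 -0.  -0.4] gap 0.235
Xf,Yf,up per cm in tool axes: [-0.707  0.707  0.   ] [-0.001 -0.001 -1.   ] [-0.707 -0.707  0.001]
```

```bash
for i in 1 2 3; do :; done; python3 -m handwheel '[0.1,0.1,0,0,0,0,2, 0.2,0.2,0,0,0,0,2, 0.2,0.2,0,0,0,0,2]'; python3 -m handwheel '[0.1,0.1,0,0,0,0,2, 0.2,0.2,0,0,0,0,2, 0.2,0.2,0,0,0,0,2]'
python3 -m handwheel '[0.1,0.1,0,0,0,0,2, 0.2,0.2,0,0,0,0,2, 0.2,0.2,0,0,0,0,2]'
```

```text
t: 7.7
tcp_pos: [0.4602, -0.1425, 0.0312]
tool_rot: [-0.198, 0.678, -0.34, 0.62]
force: [0.1, -0.3, -0.4]
finger_gap: 0.235
t: 7.95
tcp_pos: [0.4602, -0.1425, 0.0284]
tool_rot: [-0.198, 0.678, -0.34, 0.62]
force: [0.0, -0.1, 0.1]
finger_gap: 0.234
t: 8.2
tcp_pos: [0.4603, -0.1425, 0.0256]
tool_rot: [-0.198, 0.678, -0.34, 0.62]
force: [0.5, -0.1, 0.5]
finger_gap: 0.238
```

```bash
python3 -m handwheel '[-0.6,-0.6,0,0,0,0,2, -1.1,-0.1,0,0,0,0,2, -1.6,0.4,0,0,0,0,2, -2.1,0.9,0,0,0,0,2, -2.4,1.2,0,0,0,0,2, -2.7,1.5,0,0,0,0,2, -3,1.8,0,0,0,0,2, -3.3,2.1,0,0,0,0,2, -3.6,2.4,0,0,0,0,2, -3.9,2.7,0,0,0,0,2]'
python3 - <<'E'
from h import *
where(); s=snap('wrist','w9'); W=cloud(s); F=(W-O)@RF
for v in range(200,320,5): print(v,np.round(F[v,233]*1e3,0),np.round(F[v,255]*1e3,0))
E
```

```text
t: 9.03
tcp_pos: [0.4707, -0.097, 0.0343]
tool_rot: [-0.198, 0.678, -0.341, 0.62]
force: [0.2, -1.4, 1.3]
finger_gap: 0.236
t 9.0333 tcp_f mm [-74.2   0.8  34.3] lean 45.0 F_f [-1.4 -0.5  1.3] gap 0.236
Xf,Yf,up per cm in tool axes: [-0.707  0.707 -0.   ] [-0.001 -0.001 -1.   ] [-0.707 -0.707  0.002]
200 [-45.  15.  30.] [-44.  -0.  29.]
205 [-48.  15.  28.] [-48.  -0.  29.]
210 [-52.  15.  29.] [-52.  -0.  29.]
215 [-66.  13.  55.] [-66.   0.  56.]
220 [-70.  12.  57.] [-69.   0.  55.]
225 [-72.  12.  54.] [-73.   0.  56.]
230 [-73.  13.  49.] [-73.  -0.  49.]
235 [-78.  12.  54.] [-72.  -0.  37.]
240 [-81.  12.  57.] [-71.  -0.  23.]
245 [-85.  12.  61.] [-74.  -0.  20.]
250 [-89.  11.  66.] [-77.  -0.  19.]
255 [-92.  11.  67.] [-80.  -0.  20.]
260 [-94.  11.  66.] [-84.  -0.  20.]
265 [-96.  11.  64.] [-87.  -0.  19.]
270 [-98.  11.  64.] [-90.  -0.  20.]
275 [-101.   11.   64.] [-93.  -0.  19.]
280 [-103.   11.   60.] [-96.  -0.  19.]
285 [-105.   11.   61.] [-99.  -0.  20.]
290 [-107.   11.   60.] [-102.   -0.   18.]
295 [-109.   11.   58.] [-105.   -0.   19.]
300 [-111.   11.   57.] [-108.   -0.   20.]
305 [-111.   13.   19.] [-111.   -0.   20.]
310 [-114.   13.   19.] [-114.   -0.   20.]
315 [-117.   13.   19.] [-117.   -0.   21.]
```

View pics/w9.png

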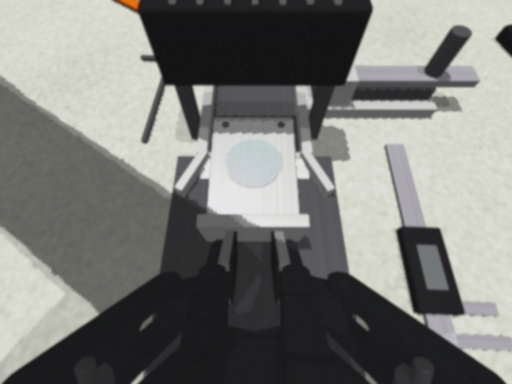

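```bash
python3 -m handwheel '[-0.3,0.3,0,0,0,0,2, -0.6,0.6,0,0,0,0,2, -0.9,0.9,0,0,0,0,2, -1.2,1.2,0,0,0,0,2, -1.5,1.5,0,0,0,0,2, -1.8,1.8,0,0,0,0,2, -2.1,2.1,0,0,0,0,2, -2.4,2.4,0,0,0,0,2, -2.7,2.7,0,0,0,0,2, -3,3,0,0,0,0,2]'
python3 - <<'E'
from h import *
where(); s=snap('wrist','w10'); W=cloud(s); F=(W-O)@RF
for v in range(170,270,5): print(v,np.round(F[v,233]*1e3,0),np.round(F[v,255]*1e3,0))
E
```

```text
t: 9.92
tcp_pos: [0.4795, -0.0549, 0.0342]
tool_rot: [-0.198, 0.678, -0.34, 0.62]
force: [-0.6, -0.7, 0.5]
finger_gap: 0.232
t 9.9167 tcp_f mm [-31.3   1.3  34.2] lean 45.0 F_f [-0.9  0.5  0.5] gap 0.232
Xf,Yf,up per cm in tool axes: [-0.707  0.707  0.   ] [-0.001 -0.    -1.   ] [-0.707 -0.707  0.001]
170 [24. 17. 29.] [24.  0. 28.]
175 [19. 17. 28.] [19.  0. 29.]
180 [15. 16. 29.] [14.  0. 30.]
185 [10. 16. 30.] [10.  0. 30.]
190 [ 6. 16. 31.] [ 6.  0. 31.]
195 [ 1. 16. 32.] [ 1.  0. 32.]
200 [-3. 15. 32.] [-2.  0. 31.]
205 [-21.  13.  64.] [-21.   1.  65.]
210 [-24.  12.  64.] [-24.   1.  65.]
215 [-26.  12.  63.] [-26.   1.  62.]
220 [-27.  13.  57.] [-28.   1.  59.]
225 [-28.  13.  52.] [-28.   1.  52.]
230 [-29.  13.  47.] [-29.   0.  47.]
235 [-35.  13.  54.] [-31.   0.  41.]
240 [-39.  12.  57.] [-32.   0.  35.]
245 [-42.  12.  61.] [-31.   0.  20.]
250 [-46.  12.  65.] [-34.   0.  19.]
255 [-49.  11.  66.] [-37.   0.  20.]
260 [-51.  11.  66.] [-41.   0.  19.]
265 [-53.  11.  64.] [-44.   0.  20.]
```

View pics/w10.png

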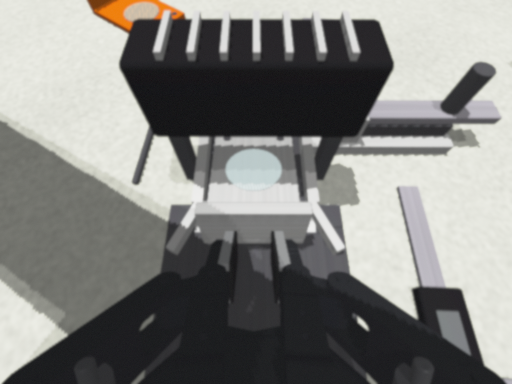

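```bash
python3 -m handwheel '[-0.35,0.1,0,0,0,0,2, -0.55,0.3,0,0,0,0,2, -0.75,0.5,0,0,0,0,2, -0.95,0.7,0,0,0,0,2, -1.15,0.9,0,0,0,0,2, -1.35,1.1,0,0,0,0,2, -1.55,1.3,0,0,0,0,2, -1.75,1.5,0,0,0,0,2, -1.9,1.65,0,0,0,0,2]'
python3 - <<'E'
from h import *
where(); s=snap('wrist','w11'); W=cloud(s); F=(W-O)@RF
for v in range(170,270,5): print(v,np.round(F[v,233]*1e3,0),np.round(F[v,255]*1e3,0))
E
```

```text
t: 10.72
tcp_pos: [0.485, -0.0307, 0.0361]
tool_rot: [-0.198, 0.678, -0.34, 0.62]
force: [-0.3, -1.2, -1.0]
finger_gap: 0.233
t 10.7167 tcp_f mm [-6.4  1.1 36.1] lean 45.0 F_f [-1.2  0.  -1. ] gap 0.233
Xf,Yf,up per cm in tool axes: [-0.707  0.707  0.   ] [-0.001 -0.001 -1.   ] [-0.707 -0.707  0.001]
170 [19. 12. 78.] [19.  1. 77.]
175 [20. 13. 71.] [20.  0. 71.]
180 [42. 16. 27.] [43.  0. 26.]
185 [37. 16. 27.] [38.  0. 27.]
190 [33. 16. 28.] [34.  0. 27.]
195 [29. 16. 28.] [29.  0. 28.]
200 [25. 16. 28.] [25.  0. 28.]
205 [21. 16. 28.] [21.  0. 28.]
210 [ 4. 13. 58.] [ 4.  0. 59.]
215 [ 1. 13. 59.] [ 1.  0. 60.]
220 [-3. 13. 60.] [-2.  0. 60.]
225 [-4. 13. 56.] [-4.  0. 56.]
230 [-5. 13. 50.] [-4.  0. 49.]
235 [-10.  13.  56.] [-6.  0. 43.]
240 [-14.  12.  59.] [-6.  0. 35.]
245 [-17.  12.  63.] [-8.  0. 28.]
250 [-21.  11.  67.] [-9.  0. 23.]
255 [-24.  11.  68.] [-12.   0.  21.]
260 [-26.  11.  66.] [-16.   0.  21.]
265 [-28.  11.  66.] [-19.   0.  22.]
```

View pics/w11.png

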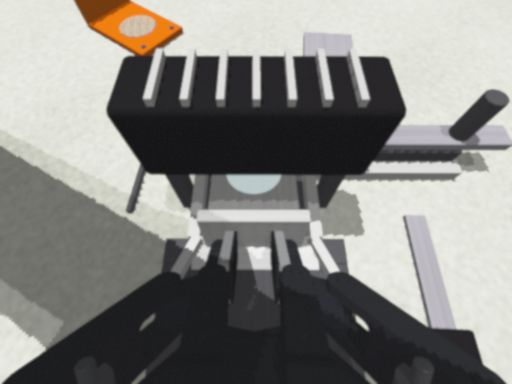

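```bash
python3 -m handwheel '[-0.15,0.15,0,0,0,0,2, -0.3,0.3,0,0,0,0,2, -0.45,0.45,0,0,0,0,2, -0.6,0.6,0,0,0,0,2, -0.75,0.75,0,0,0,0,2, -0.75,0.75,0,0,0,0,2, -0.75,0.75,0,0,0,0,2]'
python3 - <<'E'
from h import *
where(); s=snap('wrist','w12'); W=cloud(s); F=(W-O)@RF
for v in range(180,270,5): print(v,np.round(F[v,233]*1e3,0),np.round(F[v,255]*1e3,0))
E
```

```text
t: 11.35
tcp_pos: [0.4872, -0.0203, 0.0362]
tool_rot: [-0.198, 0.678, -0.34, 0.62]
force: [0.3, 0.5, 0.3]
finger_gap: 0.232
t 11.35 tcp_f mm [ 4.2  1.3 36.2] lean 45.0 F_f [ 0.5 -0.2  0.3] gap 0.232
Xf,Yf,up per cm in tool axes: [-0.707  0.707  0.001] [-0.001 -0.    -1.   ] [-0.707 -0.707  0.001]
180 [19. 11. 85.] [19.  1. 85.]
185 [19. 12. 80.] [19.  1. 80.]
190 [19. 12. 75.] [19.  1. 74.]
195 [44. 17. 20.] [43.  0. 21.]
200 [39. 17. 20.] [40.  0. 19.]
205 [36. 17. 19.] [35.  0. 21.]
210 [31. 16. 20.] [32.  0. 20.]
215 [27. 16. 20.] [27.  0. 21.]
220 [13. 14. 48.] [13.  0. 47.]
225 [10. 14. 47.] [10.  0. 47.]
230 [ 7. 14. 47.] [ 7.  0. 47.]
235 [ 1. 13. 55.] [ 6.  0. 40.]
240 [-3. 12. 59.] [ 6.  0. 30.]
245 [-7. 12. 64.] [ 6.  0. 19.]
250 [-10.  12.  67.] [ 4.  0. 11.]
255 [-13.  11.  68.] [-2.  0. 24.]
260 [-16.  11.  67.] [-6.  0. 24.]
265 [-18.  11.  67.] [-9.  0. 22.]
```

View pics/w12.png

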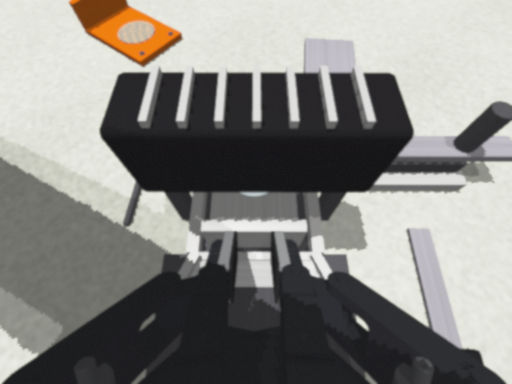

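```bash
python3 -m handwheel '[2,-2,0,0,0,0,2, 4.2,-4.2,0,0,0,0,2, 4.2,-4.2,0,0,0,0,2, 1.4,-7,0,0,0,0,2, -1.4,-9.8,0,0,0,0,2, -4.2,-12.6,0,0,0,0,2, -7,-15.4,0,0,0,0,2, -9.9,-18.4,0,0,0,0,2, -9.9,-18.4,0,0,0,0,2, -9.9,-18.4,0,0,0,0,2]'
python3 - <<'E'
from h import *
where(); goal([.08,-.160,.235],0)
E
```

```text
t: 12.23
tcp_pos: [0.4745, -0.0798, 0.2379]
tool_rot: [-0.198, 0.676, -0.342, 0.621]
force: [0.1, 0.2, -0.6]
finger_gap: 0.235
t 12.2333 tcp_f mm [-56.6   0.7 237.9] lean 44.8 F_f [ 0.2 -0.1 -0.6] gap 0.235
Xf,Yf,up per cm in tool axes: [-0.709  0.705  0.   ] [-0.005 -0.004 -1.   ] [-0.705 -0.709  0.006]
shift cm [-9.4   9.9  16.08] rot [-0.006  0.003 -0.782]
```

```bash
python3 -m handwheel '[-1.4,1.4,2.5,0,0,-0.12,5, -3,3,5,0,0,-0.24,5, -4.5,4.7,8,0,0,-0.36,5, -6,6.2,10.5,0,0,-0.48,5, -7.5,7.8,13,0,0,-0.6,5, -8.7,9.2,15,0,0,-0.7,5, -9.4,9.9,16.1,0,0,-0.782,5, -9.4,9.9,16.1,0,0,-0.782,5, -9.4,9.9,16.1,0,0,-0.782,5, -9.4,9.9,16.1,0,0,-0.782,5]'
python3 - <<'E'
from h import *
where(); s=snap('wrist','w13'); W=cloud(s); F=(W-O)@RF
m=(F[...,2]>.066)&(F[...,2]<.078)&(F[...,1]<-.1)&(F[...,1]>-.2)&(F[...,0]>.05)&(F[...,0]<.11)
print(m.sum(),np.median(F[m],0)*1e3,F[m].min(0)*1e3,F[m].max(0)*1e3)
E
```

```text
t: 13.07
tcp_pos: [0.6589, 0.0191, 0.2304]
tool_rot: [-0.443, 0.553, -0.55, 0.443]
force: [0.5, -0.8, -0.2]
finger_gap: 0.587
t 13.0667 tcp_f mm [  79.9 -157.9  230.4] lean 0.2 F_f [-0.6 -0.7 -0.2] gap 0.587
Xf,Yf,up per cm in tool axes: [-1.     0.003  0.001] [-0.001  0.004 -1.   ] [-0.003 -1.    -0.004]
137 [  80.27398535 -159.13963229   71.33223887] [  72.2232654  -166.40868036   66.59730829] [  87.67835981 -151.91193404   73.5597888 ]
```

View pics/w13.png

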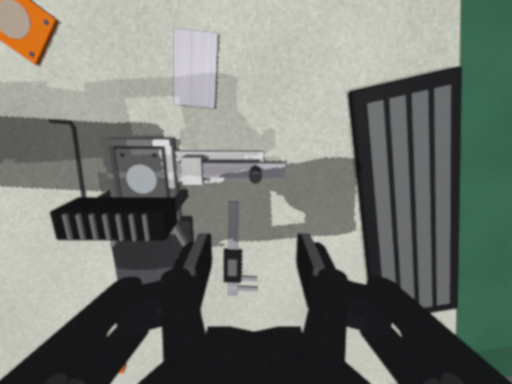

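```bash
python3 -m handwheel '[0,3.5,0.1,0,0,0,5, 0,7,0.1,0,0,0,5, 0,10.5,0.1,0,0,0,5, 0,13.5,0.1,0,0,0,5, 0,15.5,0.1,0,0,0,5, 0,17,0.1,0,0,0,5, 0,17.6,0.1,0,0,0,5, 0,17.6,0.1,0,0,0,5, 0,17.6,0.1,0,0,0,5]'
python3 - <<'E'
from h import *
where(); s=snap('wrist','w14')
E
```

```text
t: 13.87
tcp_pos: [0.6619, 0.018, 0.0572]
tool_rot: [-0.441, 0.552, -0.552, 0.443]
force: [0.4, 0.1, 0.8]
finger_gap: 0.586
t 13.8667 tcp_f mm [  79.4 -161.1   57.2] lean 0.2 F_f [ 0.1 -0.3  0.8] gap 0.586
Xf,Yf,up per cm in tool axes: [-1.     0.003 -0.002] [ 0.002 -0.002 -1.   ] [-0.003 -1.     0.001]
```

View pics/w14.png

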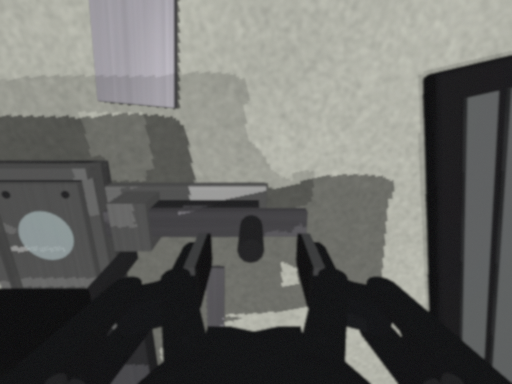

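```bash
python3 -m handwheel '[0,0.4,0,0,0,0,5, 0,0.7,0,0,0,0,4, 0,0.7,0,0,0,0,3, 0,0.7,0,0,0,0,2, 0,0.7,0,0,0,0,1, 0,0.7,0,0,0,0,0.5, 0,0.7,0,0,0,0,0.5, 0,0.7,0,0,0,0,0.5]' 20
python3 - <<'E'
from h import *
where(); s=snap('wrist','w15')
E
```

```text
t: 14.58
tcp_pos: [0.661, 0.0198, 0.0502]
tool_rot: [-0.442, 0.552, -0.55, 0.443]
force: [-3.6, 0.6, 5.5]
finger_gap: 0.176
t 14.5833 tcp_f mm [  81.  -159.8   50.2] lean 0.2 F_f [-0.2  3.7  5.5] gap 0.176
Xf,Yf,up per cm in tool axes: [-1.     0.003  0.   ] [-0.     0.001 -1.   ] [-0.003 -1.    -0.001]
```

View pics/w15.png

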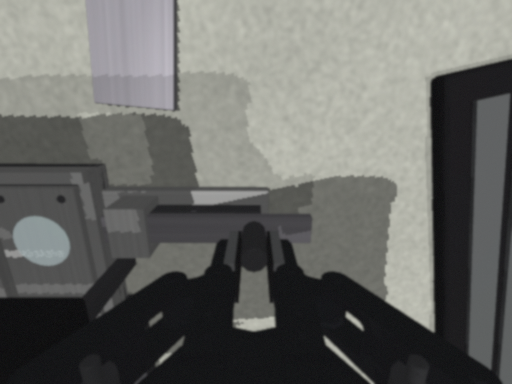

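```bash
python3 -m handwheel '[0,-0.1,-0.3,0,0,0,0.5, 0,-0.1,-0.8,0,0,0,0.5, 0,-0.1,-1.3,0,0,0,0.5, 0,-0.1,-1.8,0,0,0,0.5, 0,-0.1,-2.3,0,0,0,0.5, 0,-0.1,-2.8,0,0,0,0.5, 0,-0.1,-3.3,0,0,0,0.5, 0,-0.1,-3.7,0,0,0,0.5, 0,-0.1,-4.1,0,0,0,0.5, 0,-0.1,-4.1,0,0,0,0.5]'
python3 - <<'E'
from h import *
where()
E
```

```text
t: 15.47
tcp_pos: [0.6202, 0.0288, 0.0504]
tool_rot: [-0.442, 0.553, -0.55, 0.443]
force: [0.4, 1.5, -6.6]
finger_gap: 0.175
t 15.4667 tcp_f mm [  81.  -118.    50.4] lean 0.2 F_f [ 1.6 -0.  -6.6] gap 0.175
Xf,Yf,up per cm in tool axes: [-1.     0.003  0.   ] [-0.     0.002 -1.   ] [-0.003 -1.    -0.002]
```

```bash
python3 -m handwheel '[0,0,-0.1,0,0,0,0.5, 0,0,-0.2,0,0,0,0.5, 0,0,-0.3,0,0,0,0.5, 0,0,-0.4,0,0,0,0.5, 0,0,-0.4,0,0,0,0.5]'
python3 - <<'E'
from h import *
where()
E
```

```text
t: 15.88
tcp_pos: [0.6178, 0.0294, 0.0505]
tool_rot: [-0.441, 0.552, -0.551, 0.444]
force: [2.1, 1.9, -11.1]
finger_gap: 0.175
t 15.8833 tcp_f mm [  81.  -115.6   50.5] lean 0.2 F_f [  2.3  -1.6 -11.1] gap 0.175
Xf,Yf,up per cm in tool axes: [-1.     0.004  0.   ] [-0.    -0.001 -1.   ] [-0.004 -1.     0.001]
```

```bash
python3 -m handwheel '[0,0,0,0,0,0,2, 0,0,0,0,0,0,3.5, 0,0,0,0,0,0,4, 0,0,0,0,0,0,4, 0,-2,0,0,0,0,4, 0,-5,0,0,0,0,4, 0,-9,0,0,0,0,4, 0,-13,0,0,0,0,4, 0,-17,0,0,0,0,4, 0,-17,0,0,0,0,4]'
python3 - <<'E'
from h import *
where(); s=snap('wrist','w16'); snap('scene','c16'); snap('side','s16');W=cloud(s); F=(W-O)@RF
m=(F[...,2]>.066)&(F[...,2]<.078)&(F[...,1]<-.09)&(F[...,1]>-.2)&(F[...,0]>.065)&(F[...,0]<.11)
print(m.sum(),np.median(F[m],0)*1e3)
E
```

```text
t: 16.72
tcp_pos: [0.6232, 0.0278, 0.2308]
tool_rot: [0.437, -0.547, 0.556, -0.448]
force: [0.6, -0.1, 0.8]
finger_gap: 0.472
t 16.7167 tcp_f mm [  80.7 -121.1  230.8] lean 0.3 F_f [ 0.  -0.6  0.8] gap 0.472
Xf,Yf,up per cm in tool axes: [-1.     0.005  0.   ] [-0.001 -0.02  -1.   ] [-0.005 -1.     0.02 ]
135 [  80.87598265 -115.35243056   71.31037411]
```

View pics/w16.png

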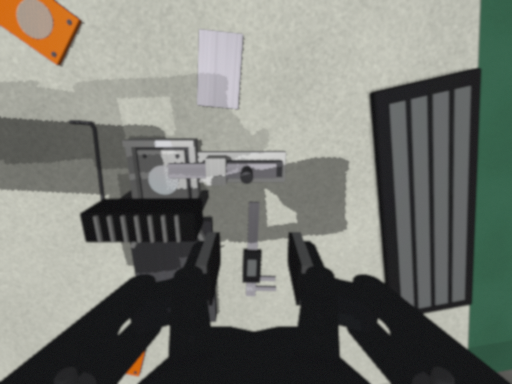

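View pics/c16.png

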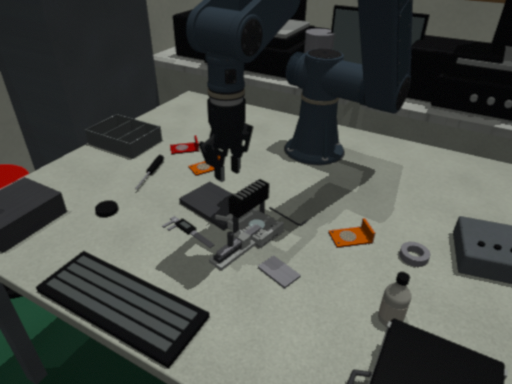

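Run:
```python
from h import *
s=dict(np.load('pics/w16.npz')); W=cloud(s); F=(W-O)@RF*1e3
for y in (20,-20,28,-28):
  m=(abs(F[...,1]-y)<3)&(F[...,0]>60)&(F[...,0]<108)&(F[...,2]>5)&(F[...,2]<24)
  for a,b in((60,75),(92,103)):
    k=m&(F[...,0]>a)&(F[...,0]<b); print(y,a,k.sum(),np.round(np.median(F[k],0),1) if k.any() else '')
import sys
for u in (150,178): print([ (v,*np.round(F[v,u],0)) for v in range(136,166,3)])
manip.sign_off(); print(manip.sense()['t'])
```

```text
20 60 43 [68.1 20.2 20.1]
20 92 38 [97.5 19.9 19.6]
-20 60 17 [ 63.4 -20.   19.5]
-20 92 36 [ 98.2 -20.1  19.7]
28 60 45 [67.8 28.2 19.3]
28 92 38 [97.5 28.  19.8]
-28 60 21 [ 62.2 -29.1  19. ]
-28 92 44 [ 97.6 -29.1  18.8]
[(136, np.float64(122.0), np.float64(20.0), np.float64(-1.0)), (139, np.float64(120.0), np.float64(15.0), np.float64(13.0)), (142, np.float64(118.0), np.float64(10.0), np.float64(29.0)), (145, np.float64(114.0), np.float64(10.0), np.float64(29.0)), (148, np.float64(107.0), np.float64(17.0), np.float64(12.0)), (151, np.float64(104.0), np.float64(15.0), np.float64(19.0)), (154, np.float64(100.0), np.float64(15.0), np.float64(20.0)), (157, np.float64(96.0), np.float64(15.0), np.float64(20.0)), (160, np.float64(92.0), np.float64(16.0), np.float64(19.0)), (163, np.float64(88.0), np.float64(16.0), np.float64(20.0))]
[(136, np.float64(122.0), np.float64(-19.0), np.float64(-1.0)), (139, np.float64(120.0), np.float64(-23.0), np.float64(14.0)), (142, np.float64(118.0), np.float64(-27.0), np.float64(31.0)), (145, np.float64(114.0), np.float64(-26.0), np.float64(29.0)), (148, np.float64(107.0), np.float64(-21.0), np.float64(12.0)), (151, np.float64(104.0), np.float64(-22.0), np.float64(17.0)), (154, np.float64(100.0), np.float64(-23.0), np.float64(19.0)), (157, np.float64(96.0), np.float64(-23.0), np.float64(20.0)), (160, np.float64(92.0), np.float64(-22.0), np.float64(20.0)), (163, np.float64(90.0), np.float64(-24.0), np.float64(28.0))]
the job is handed in; nothing more can be done
the job is handed in; nothing more can be done
```

I pushed the carrier along the ledge and over the lip with the tool leaned back 45°. It dropped flat into the pocket, and I then gripped the keeper knob, slid it home, let go and raised the arm clear. I handed the job in after about 17 s of the 50 s.

Two things went wrong on the way, and both were mended:
- **Guide:** the carrier ran against the near guide with about 10 N, so I backed off and re-centred the push.
- **Slip over the tab:** once the fingers slipped over the top of the tab, because they reach less far down when part open than I had assumed. I came back in lower and the push held.

**Last checks (wrist-camera depth):**
- **Carrier:** the plate is about 20 mm high at both ends and both sides, so the underside is near 12 mm. The nose is at x of about 105 mm. The tab rear, measured just after the drop, was at 6 mm, so the origin is about 56 mm past the lip and near the centre line.
- **Keeper:** the knob is at y of about -115 mm, 44 mm from where it started, which agrees with its home stop.
- **Forces:** the final force reading is under 1 N, which is noise level.

I saw no contact with the light. The bystanders visible in the last pictures looked unmoved, but I judged that by eye and did not measure it. The side camera read about 4–5 mm off from the wrist camera along the push direction and the scene camera differed by a few mm, so I relied on the wrist camera.

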